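Ram the stuck tokens home in a leaning magazine

TASK

One of the two leaning slotted tubes on the laundromat's service counter has its stack of tokens stuck part-way down. Take the ramrod from its rack, push that stack down the tube with it until it bottoms out and press it firmly home, then hang the rod back upright by its collar in the rack's slot. Leave everything else on the counter alone.

Things in the scene. Friction and masses are not known exactly. Their poses are not given: they have to be found in the camera images.
- rod: The ramrod, 0.3 kg, hanging upright in the rack. A steel shaft 18 mm in diameter runs 130 mm down from the underside of a flat round collar (40 mm diameter, 5 mm thick); above the collar is a square wooden handle 22 x 22 mm, 48 mm tall. Origin: on the axis at the underside of the collar; z along the axis towards the handle, x and y square to the handle's faces.
- rod_foot (a point): Centre of the flat foot of the rod's shaft, 130 mm below the underside of the collar.
- rack: Fixed steel rack for the rod. Base 110 x 90 mm; origin under it on the slot's axis. A post at its far side (local +x, from 39 mm on) carries a horizontal fork plate, its top 150 mm above the counter, with a slot 26 mm wide open towards local -x; the rod's shaft goes in the slot and its collar rests on top of the fork.
- rack_slot (a point): Where the rod's origin lies when it hangs in the rack: in the middle of the slot at the top of the fork plate (150 mm high).
- magazine_a: Fixed steel base, 125 x 80 mm, of the token magazine whose tokens have stuck part-way. Origin under the centre of the base. Its tube leans towards local -x.
- tube_a: Aluminium tube of magazine_a, open at the top, 120 mm long, 38 mm outside and 30 mm inside diameter, with a viewing slot 15 mm wide along its whole upper side (the side away from local -x), through which the brass tokens show. It leans 32 deg from vertical; the mouth is 140 mm above the counter and 30 mm to local -x of the base's centre. Origin: centre of the mouth; z along the tube's axis, pointing up and out of the mouth.
- tokens (a joint): How far (m) the stuck stack of tokens in tube_a has slid down the tube: 0 highest, 0.060 bottomed out (home). The stack is a column of brass and copper-brown discs 28 mm in diameter, 30 mm tall; its top lies 26 mm + this value below the mouth, so 86 mm when home. It is tight in the tube: about 5 N along the tube's axis moves it, and it stays where it is left. At the bottom it stops dead; a firm press there is 10 to 20 N (over 8 N).
- magazine_b: A second, identical fixed magazine at another place, whose stack of tokens is already at the bottom (its top 86 mm below the mouth). Nothing to do there.
- mug: Bystander: white ceramic mug, 72 mm wide, 85 mm high; origin under its centre.
- softener: Bystander: white plastic bottle, 60 mm wide, 120 mm high; origin under its centre.
- jar: Bystander: small glass jar with a lid, 48 mm wide, 65 mm high; origin under its centre.
- brush: Bystander: hand brush lying on the counter.
- tape: Bystander: flat cardboard ring of a used-up tape roll, 56 mm wide, 20 mm high; origin under its centre.
- screwdriver: Bystander: screwdriver lying on the counter.
- soapbox: Bystander: cardboard box, 50 x 90 x 130 mm high; origin under its centre.
There are look-alikes about, which are no part of the job. What is shaped like the rack but blue or turquoise is not meant.

How it is judged:
On the way, in this order (a step that is already met when the one before it is completed fails the run):
1. the rod's foot is inside the stuck magazine's tube (x of rod_foot in the frame of tube_a between -0.02 and 0.02 m and y of rod_foot in the frame of tube_a between -0.02 and 0.02 m and z of rod_foot in the frame of tube_a below -0.015 m), for 0.1 s.
2. the rod presses the bottomed-out tokens firmly (more than 8 N) (all of step 1 and z of rod_foot in the frame of tube_a below -0.08 m and value of joint tokens above 0.058 m and contact force between rod and tube_a above 8 N), for 0.15 s.
At the end, for the whole second after the job is handed in: The tokens have bottomed out (within 2 mm of the bottom), and the rod hangs released and at rest in the rack: upright within 0.1 rad, its collar on the fork within 12 mm of its place in the slot (value of joint tokens above 0.058 m and distance between rod and rack_slot below 0.012 m and angle between rod's own z axis and vertical below 0.1 rad and linear speed of rod below 0.02 m/s); the robot touches nothing.
It fails at once if a bystander is knocked over or pushed more than 30 mm (distance of any of mug, softener, jar, brush, tape, screwdriver, soapbox from where it was at the start of the episode above 0.03 m or angle between any of mug, softener, jar, soapbox's own z axis and vertical above 0.6 rad).
It also fails if it takes over 51 s, if anything falls off the work surface, if the arm or the gripper's body presses on something with over 40 N, if the wrist force passes 120 N, or if a joint passes its speed limit or range.

ROBOT

A 6-joint arm with a two-finger parallel gripper is mounted at the origin on the work surface. World frame = base frame: x ahead of the robot, y to its left, z up, the work surface at z = 0. Lengths are in m, angles in rad, forces in N, time in s.
With the tool pointing down it reaches from about 0.35 to 0.775 m from the base axis. Payload 5.5 kg.
Tool frame: the origin (TCP) lies midway between the tips of the shut fingers; the grasp point (between the pads) lies 19 mm behind it; z points along the fingers, y is the line along which they close (so a half turn about z gives the same grasp; the last joint's range is limited). The gripper opens to 85 mm and grips with 20 to 120 N. Pads are 22 mm wide; open, the fingers measure 114 mm over their backs; the gripper's body (76 mm by 85 mm) begins 54 mm behind the grasp point. The pads swing forward as they close: fully open they stand 13 mm farther back than shut.
Start: joints at [1.093, 0.313, 0.046, 1.304, 0, 1.431], TCP at [0.191, 0.543, 0.231] pointing down, gripper open.
Joint ranges: [-2.76, 2.76], [-0.86, 1.69], [-1.03, 1.26], [-2.2, 2.34], [-1.47, 1.5], [-3.14, 3.14]. Speed limits (rad/s): [2.57, 2.57, 3.14, 3.14, 3.14, 3.14].

INTERFACE

Orientations are given as a unit quaternion [w, x, y, z].
In Python, from workcell import env gives the robot as it stands. The module is installed in compiled form; this text tells all that it offers.
- The arm moves only by the tool servo_tool, never from a script. Its argument "increments" is a list of rows, each an object of numbers: "grip": the closure, from 0 (fully open) to 1 (shut); "x", "y", "z": the shift along the tool's x, y, z in mm; "roll": the turn about the tool's z in degrees. In form: [{"grip": .., "x": .., "y": .., "z": .., "roll": ..}, ...]. A call has 1 to 5 rows; each row shifts and turns the commanded pose from where the row before left it, along the tool's axes as they then stand; what a row does not reach is not made up. A row lasts 1/12 s, in which the tool goes at most 41.7 mm and 7.16 degrees, less where a joint would pass 70% of its speed; a pose out of reach is approached as far as the arm can. A call is refused whole if a number of a shift passes 41.7 or a number of a turn 7.16, either way. A call with a gripper value outside its range is refused whole. The fingers move at their own pace and stop on an object; "grip_force" is the grip in N (left out, the last holds). Time passes only in rows, so rows that do not move let the fingers close. It gives the time, the measured TCP pose, the force, the opening and the grip force at its end, in the units of the state.
- env.get_state(): the state, without advancing time (a new reading comes with each control period).
- env.read_camera(name): name is "scene" or "top"; returns the picture (384x512x3 uint8, red, green, blue); there is no depth.
- env.get_calibration(name): a dict with "vertical_fov" (degrees; the focal length in pixels is half the picture's height over the tangent of half this angle, whatever the lens; pixels are square), "cx", "cy" (the principal point, pixels), "k1" (the pictures are not rectified: a ray, as slopes to the right and down, at radius r is drawn at 1 + k1 r^2 times it, then the intrinsics apply), "rvec" (rotation vector, rad) and "tvec" (3), from world to camera coordinates, as OpenCV has them. Camera axes: x right, y down, z forward; pixel columns grow to the right and rows downward; lengths in m; the calibration is good to about 2 mm. A picture is of the moment at which its call begins. get_calibration takes no time and is no camera call.
- env.hand_in(): hands the job in; it is judged then, once.
The state is a dict: "clock": time; "joint_pos": joint angles; "qvel": joint speeds; "tau": joint torques, N m; "tcp_pos": TCP position; "orientation": TCP orientation; "wrist_force": force on the tool from outside, world axes, zero at the start; "ft_torque": the same for the moment, N m; "finger_gap": finger opening in m; "grip_force": force on a finger pad.
Only numpy, scipy, OpenCV 4.12 (cv2) and the standard library are available. Lean on these libraries where they do the work, as an engineer would, in place of code of your own. Each camera call takes 0.05 s, during which the arm holds its last target. There are 200 camera calls.

## Working session

There is one attempt and no reset: what is moved stays moved. The work goes in short steps, Python scripts to look and compute and a tool call to move; the robot and the scene stay as the last step left them, time stands still between calls to the robot, and variables do not carry over. Pictures are saved under pics/ and viewed, at most 10 in all, crops included, and the job is handed in when it is done.

Besides the shell and the picture viewer there is one more tool, called after "Call:" by a JSON object that holds its "op" and its "data". servo_tool: Moves the arm, as the interface text tells. Its arguments: {"type":"object","properties":{"increments":{"type":"array"},"grip_force":{"type":"number"}},"required":["increments"]}

```bash
mkdir -p pics
cat > h.py <<'E'
import numpy as np, cv2
from workcell import env
def cal(n):
    c=env.get_calibration(n); f=192/np.tan(np.radians(c["vertical_fov"])/2)
    R=cv2.Rodrigues(np.array(c["rvec"],float))[0]; return f,c["cx"],c["cy"],c["k1"],R,np.array(c["tvec"],float).ravel()
def ray(n,u,v):
    f,cx,cy,k,R,t=cal(n); d=np.array([(u-cx)/f,(v-cy)/f]); s=d.copy()
    for _ in range(30): s=d/(1+k*(s@s))
    return -R.T@t, R.T@np.array([s[0],s[1],1])
def plane(n,u,v,z):
    o,d=ray(n,u,v); return o+d*(z-o[2])/d[2]
def proj(n,p):
    f,cx,cy,k,R,t=cal(n); q=R@np.array(p,float)+t; s=q[:2]/q[2]; s=s*(1+k*(s@s)); return s*f+[cx,cy]
def tri(a,b):
    (o,d),(p,e)=ray(*a),ray(*b); d=d/np.linalg.norm(d); e=e/np.linalg.norm(e)
    s=np.linalg.lstsq(np.c_[d,-e],p-o,rcond=None)[0]; x,y=o+d*s[0],p+e*s[1]; return (x+y)/2,np.linalg.norm(x-y)
def snap(n,name):
    im=env.read_camera(n); cv2.imwrite(f"pics/{name}.png",im[:,:,::-1]); return im
E
python3 - <<'E'
from h import *
a=snap("scene","s0");b=snap("top","t0")
for n in("scene","top"):
    print(n,ray(n,256,192),cal(n)[0])
s=env.get_state();print(s["clock"],s["tcp_pos"],s["orientation"])
E
```

```text
scene (array([ 1.35812755, -0.34574858,  0.84829729]), array([-0.7377736 ,  0.31989255, -0.59447054])) 377.52571520902785
top (array([0.26518434, 0.03805099, 1.52371388]), array([ 0.13730912,  0.01301091, -0.99056311])) 447.1372968509754
0.1 [0.19035984 0.54211146 0.23049487] [-2.58485756e-04  1.68093624e-01  9.85770703e-01 -7.66468900e-04]
```

View pics/s0.png

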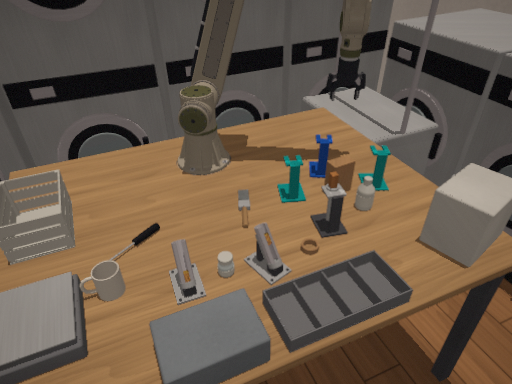

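View pics/t0.png

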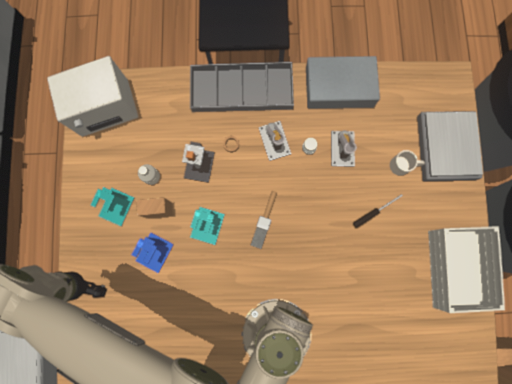

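The rod's rack is the dark one at scene (330,215) / top (197,160). The blue and turquoise ones are look-alikes. The magazine candidates are at scene (185,270) / top (344,148) and scene (267,250) / top (275,140). I need a closer look at the crops to see which stack is stuck.

Run:
```python
from h import *
a=cv2.imread("pics/s0.png");b=cv2.imread("pics/t0.png")
def c(i,x,y,w=66,h=50): return cv2.resize(i[y-h//2:y+h//2+h%2,x-w//2:x+w//2],(396,300),interpolation=cv2.INTER_CUBIC)
cv2.imwrite("pics/c1.png",np.vstack([np.hstack([c(a,185,268,99,75),c(a,267,252,99,75)]),np.hstack([c(b,344,148),c(b,275,140)])]))
cv2.imwrite("pics/c2.png",np.hstack([c(a,330,205,99,75),c(b,197,160)]))
```

```text
(no output)
```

View pics/c1.png

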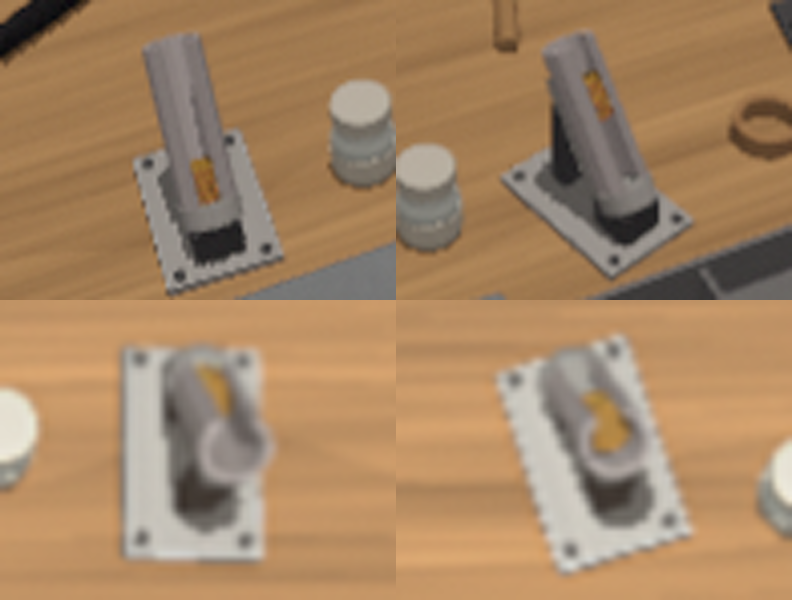

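View pics/c2.png

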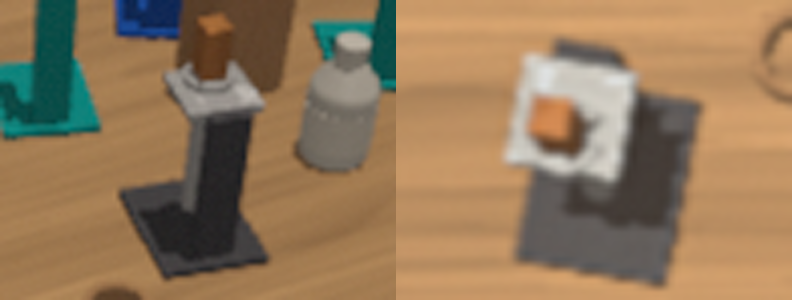

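The stuck magazine is the one at scene (267,252) / top (275,140), because its tokens show right below the mouth. In the other magazine (top 344,148) they show at the bottom. The rod has a wooden handle with its top at scene (333,175) / top (189,155), hanging in the dark rack with a light fork. Next I'll measure.

Run:
```python
from h import *
a=cv2.imread("pics/s0.png");b=cv2.imread("pics/t0.png")
T=lambda x,y:("top",189-0+0*x,0)
c=lambda ox,oy,x,y,s:(ox+x/s,oy+y/s)
# handle orange mask in top
hsv=cv2.cvtColor(b,cv2.COLOR_BGR2HSV)[140:175,175:215]
m=((hsv[:,:,0]<13)&(hsv[:,:,1]>110)&(hsv[:,:,2]>120)).astype(np.uint8)
n,l,st,ce=cv2.connectedComponentsWithStats(m);print(st,ce+[175,140])
k=1+st[1:,4].argmax();print(cv2.minAreaRect(np.argwhere(l==k)[:,::-1].astype(np.float32)))
tp=ce[k]+[175,140]
hs=cv2.cvtColor(a,cv2.COLOR_BGR2HSV)[165:200,320:350]
m=((hs[:,:,0]<16)&(hs[:,:,1]>120)).astype(np.uint8);print(np.argwhere(m).min(0)+[165,320],np.argwhere(m).max(0)+[165,320])
print("handle top z.203",plane("top",*tp,.203), proj("scene",plane("top",*tp,.203)))
t0=(164,135)
P=lambda x,y,z:plane("top",*c(164,135,x-396,y,6),z)
print("fork corners",[P(x,y,.15).round(3) for x,y in((523,55),(637,70),(615,182),(503,163))])
print("rack base",[P(x,y,.008).round(3) for x,y in((700,100),(665,285),(517,262))])
Q=lambda x,y,z:plane("top",*c(242,115,x-396,y-300,6),z)
B=np.array([Q(x,y,.006) for x,y in((497,375),(622,335),(690,530),(565,572))]);print("mag base",B.round(3),B.mean(0),[np.linalg.norm(B[i]-B[i-1]).round(3) for i in range(4)])
d=(B[2]+B[3]-B[0]-B[1])[:2];d/=np.linalg.norm(d);print("lean dir",d,"mouth pred",B.mean(0)[:2]+.03*d)
tm=c(242,115,612-396,447-300,6);sm=c(218,215,573-396,42,4)
print("mouth tri",tri(("top",*tm),("scene",*sm)),plane("top",*tm,.14),plane("scene",*sm,.14))
```

```text
[[   0    0   40   35 1391]
 [  11   12    2    6    6]
 [  17   12    2    3    3]] [[194.53774263 157.0194105 ]
 [186.66666667 154.5       ]
 [192.66666667 153.        ]]
((11.5, 14.5), (5.0, 1.0), 90.0)
[165 320] [199 349]
handle top z.203 [0.56826229 0.26361773 0.203     ] [335.53722171 172.63139432]
fork corners [array([0.614, 0.278, 0.15 ]), array([0.604, 0.217, 0.15 ]), array([0.544, 0.229, 0.15 ]), array([0.556, 0.288, 0.15 ])]
rack base [array([0.62 , 0.199, 0.008]), array([0.512, 0.22 , 0.008]), array([0.528, 0.305, 0.008])]
mag base [[ 0.704  0.043  0.006]
 [ 0.726 -0.031  0.006]
 [ 0.608 -0.066  0.006]
 [ 0.585  0.007  0.006]] [ 0.65576643 -0.01189343  0.006     ] [np.float64(0.124), np.float64(0.077), np.float64(0.123), np.float64(0.077)]
lean dir [-0.95645872 -0.29186763] mouth pred [ 0.62707267 -0.02064946]
mouth tri (array([ 0.62630957, -0.01438152,  0.13588646]), np.float64(0.006970720125686536)) [ 0.62390714 -0.01744251  0.14      ] [ 0.63160411 -0.01298461  0.14      ]
```

```bash
cat >> h.py <<'E'
def go(x,y,z,yaw):
    "needed shift in present tool axes (mm) and roll (deg) to TCP target, tool-y at world angle yaw (deg)"
    s=env.get_state();q=s["orientation"];w,a,b,c=q
    from scipy.spatial.transform import Rotation as Ro
    R=Ro.from_quat([a,b,c,w]).as_matrix();d=R.T@(np.array([x,y,z])-s["tcp_pos"])*1000
    cur=np.degrees(np.arctan2(R[1,1],R[0,1]));print("t",s["clock"],"tcp",np.round(s["tcp_pos"],4),"yaw",round(cur,1),"shift",d.round(1),"roll",round(-(yaw-cur),1),"F",np.round(s["wrist_force"],1),"gap",round(s["finger_gap"],4),"j6",round(s["joint_pos"][5],2),"xdir",R[:,0].round(3),"ydir",R[:,1].round(3))
E
python3 - <<'E'
from h import *
t=("top",189.5,154.7);s=("scene",334.7,173.5)
print(tri(t,s),plane(*t,.203),plane(*s,.203))
go(.57,.258,.26,79.5)
E
```

```text
(array([0.5690043 , 0.25738893, 0.20148639]), np.float64(0.00492086173159768)) [0.56739749 0.25493655 0.203     ] [0.57123787 0.25864048 0.203     ]
t 0.1 tcp [0.1904 0.5421 0.2305] yaw 70.6 shift [-452.3 -142.3  -29.4] roll -8.9 F [ 0.4 -0.1  0.8] gap 0.0853 j6 1.43 xdir [-0.943  0.331  0.   ] ydir [ 0.331  0.943 -0.002]
```

Call:
{"op": "servo_tool", "data": {"increments": [{"x":-36,"y":-11.5,"z":-8},{"x":-36,"y":-11.5,"z":-8},{"x":-36,"y":-11.5,"z":-8},{"x":-36,"y":-11.5,"z":-8},{"x":-36,"y":-11.5,"z":0}], "grip_force": 60}}

```text
invalid input at $.increments[0]: expected keys grip, x, y, z, roll
```

Call:
{"op": "servo_tool", "data": {"increments": [{"x":-36,"y":-11.5},{"x":-36,"y":-11.5},{"x":-36,"y":-11.5},{"x":-36,"y":-11.5},{"x":-36,"y":-11.5}]}}

```text
invalid input at $.increments[0]: expected keys grip, x, y, z, roll
```

Call:
{"op": "servo_tool", "data": {"increments": [{"x":-36,"y":-11.5},{"x":-36,"y":-11},{"roll":-4.5},{"roll":-4.4},{}]}}

```text
invalid input at $.increments[0]: expected keys grip, x, y, z, roll
```

Run:
```python
from h import *
go(.57,.257,.165,79.5)
a=snap("scene","s1")
b=snap("top","t1")
c=lambda i,x,y,w,h:cv2.resize(i[y:y+h,x:x+w],(396,300),interpolation=cv2.INTER_CUBIC)[:,:,::-1]
cv2.imwrite("pics/c3.png",np.hstack([c(a,281,118,132,100),c(b,150,120,99,75)]))
```

```text
t 0.1 tcp [0.1904 0.5421 0.2305] yaw 70.6 shift [-452.7 -143.1   65.6] roll -8.9 F [ 0.4 -0.1  0.8] gap 0.0853 j6 1.43 xdir [-0.943  0.331  0.   ] ydir [ 0.331  0.943 -0.002]
```

View pics/c3.png

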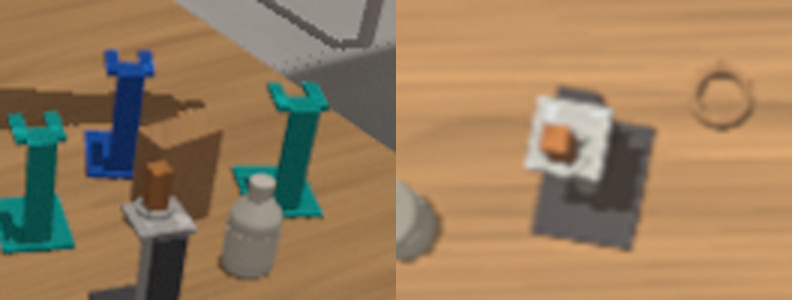

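The arm hasn't moved, because every row needs all the keys. The crop shows the rod standing in the grey rack, as before.

Call:
{"op": "servo_tool", "data": {"increments": [{"grip":0,"x":-36,"y":-11.5,"z":-8,"roll":0},{"grip":0,"x":-36,"y":-11.5,"z":-8,"roll":0},{"grip":0,"x":-36,"y":-11.5,"z":-8,"roll":0},{"grip":0,"x":-36,"y":-11.5,"z":-8,"roll":0},{"grip":0,"x":-36,"y":-11.5,"z":0,"roll":0}], "grip_force": 60}}

```text
clock: 0.62
tcp_pos: [0.3428, 0.428, 0.2649]
orientation: [0.001, 0.168, 0.986, 0.001]
wrist_force: [1.0, -0.5, 0.3]
finger_gap: 0.0854
grip_force: 0.0
```

Call:
{"op": "servo_tool", "data": {"increments": [{"grip":0,"x":-36,"y":-11.5,"z":0,"roll":0},{"grip":0,"x":-36,"y":-11.5,"z":0,"roll":0},{"grip":0,"x":-36,"y":-11.5,"z":0,"roll":0},{"grip":0,"x":-36,"y":-11.5,"z":0,"roll":0},{"grip":0,"x":-36,"y":-11.5,"z":0,"roll":0}]}}

```text
clock: 1.03
tcp_pos: [0.4933, 0.3133, 0.2633]
orientation: [-0.0, 0.168, 0.986, 0.0]
wrist_force: [0.2, 1.5, 0.2]
finger_gap: 0.0856
grip_force: 0.0
```

Call:
{"op": "servo_tool", "data": {"increments": [{"grip":0,"x":-36,"y":-11.5,"z":0,"roll":0},{"grip":0,"x":-36,"y":-11,"z":0,"roll":0},{"grip":0,"x":0,"y":0,"z":0,"roll":-4.5},{"grip":0,"x":0,"y":0,"z":0,"roll":-4.4},{"grip":0,"x":0,"y":0,"z":0,"roll":0}]}}

```text
clock: 1.45
tcp_pos: [0.5532, 0.2687, 0.2626]
orientation: [-0.001, 0.091, 0.996, -0.0]
wrist_force: [-0.2, -1.0, 0.6]
finger_gap: 0.0853
grip_force: 0.0
```

Run:
```python
from h import *
go(.57,.257,.165,79.5)
a=snap("scene","s2")
cv2.imwrite("pics/c4.png",cv2.resize(a[98:228,260:433,::-1],(692,520),interpolation=cv2.INTER_CUBIC))
```

```text
t 1.45 tcp [0.5532 0.2687 0.2626] yaw 79.5 shift [-18.8  -8.4  97.6] roll 0.0 F [-0.2 -1.   0.6] gap 0.0853 j6 0.5 xdir [-0.983  0.181  0.001] ydir [ 0.181  0.983 -0.   ]
```

View pics/c4.png

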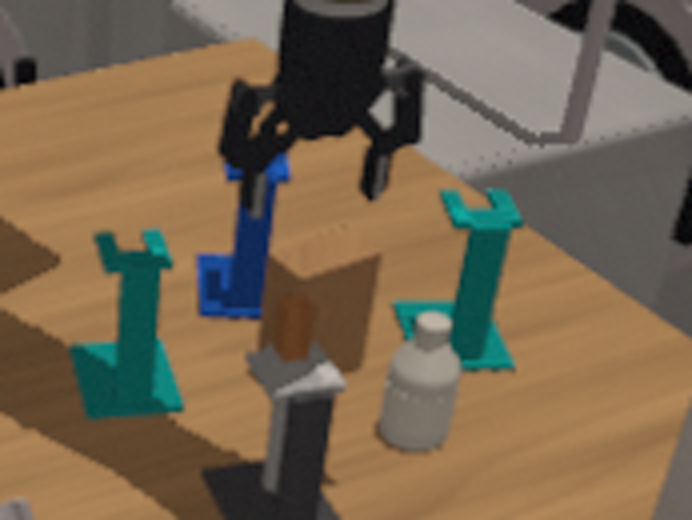

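The gripper hovers above and slightly short of the handle (crop 295,325), with one finger on each side of it. I'll descend and grip.

Call:
{"op": "servo_tool", "data": {"increments": [{"grip":0,"x":-19,"y":-8.5,"z":0,"roll":0},{"grip":0,"x":0,"y":0,"z":32,"roll":0},{"grip":0,"x":0,"y":0,"z":32,"roll":0},{"grip":0,"x":0,"y":0,"z":32,"roll":0},{"grip":0,"x":0,"y":0,"z":0,"roll":0}], "grip_force": 40}}

```text
clock: 1.92
tcp_pos: [0.5651, 0.257, 0.1604]
orientation: [-0.005, 0.092, 0.996, -0.002]
wrist_force: [-1.6, 0.1, -1.2]
finger_gap: 0.0853
grip_force: 0.0
```

Call:
{"op": "servo_tool", "data": {"increments": [{"grip":0.45,"x":0,"y":0,"z":0,"roll":0},{"grip":0.6,"x":0,"y":0,"z":0,"roll":0},{"grip":0.8,"x":0,"y":0,"z":0,"roll":0},{"grip":1,"x":0,"y":0,"z":0,"roll":0},{"grip":1,"x":0,"y":0,"z":0,"roll":0}]}}

```text
clock: 2.33
tcp_pos: [0.5708, 0.258, 0.1694]
orientation: [0.002, 0.091, 0.996, 0.0]
wrist_force: [-1.4, -3.8, 4.5]
finger_gap: 0.0256
grip_force: 2.6
```

Call:
{"op": "servo_tool", "data": {"increments": [{"grip":1,"x":0,"y":0,"z":0,"roll":0},{"grip":1,"x":0,"y":0,"z":0,"roll":0},{"grip":1,"x":0,"y":0,"z":0,"roll":0}]}}

```text
clock: 2.58
tcp_pos: [0.5707, 0.2576, 0.1694]
orientation: [0.002, 0.091, 0.996, 0.0]
wrist_force: [-0.5, -1.7, 6.6]
finger_gap: 0.0218
grip_force: 41.0
```

Call:
{"op": "servo_tool", "data": {"increments": [{"grip":1,"x":0,"y":0,"z":-20,"roll":0},{"grip":1,"x":0,"y":0,"z":-36,"roll":0},{"grip":1,"x":0,"y":0,"z":-36,"roll":0},{"grip":1,"x":0,"y":0,"z":-36,"roll":0},{"grip":1,"x":0,"y":0,"z":-36,"roll":0}]}}

```text
clock: 3.0
tcp_pos: [0.5692, 0.2577, 0.3327]
orientation: [-0.0, 0.091, 0.996, 0.0]
wrist_force: [1.2, -0.3, -2.8]
finger_gap: 0.0215
grip_force: 39.9
```

Call:
{"op": "servo_tool", "data": {"increments": [{"grip":1,"x":0,"y":0,"z":0,"roll":0},{"grip":1,"x":0,"y":0,"z":0,"roll":-7},{"grip":1,"x":0,"y":0,"z":0,"roll":-7},{"grip":1,"x":0,"y":0,"z":0,"roll":-7},{"grip":1,"x":0,"y":0,"z":0,"roll":-6.5}]}}

```text
clock: 3.42
tcp_pos: [0.5695, 0.2578, 0.3305]
orientation: [-0.001, -0.151, 0.989, 0.0]
wrist_force: [0.0, -0.2, -2.6]
finger_gap: 0.0212
grip_force: 39.9
```

Run:
```python
from h import *
go(.627,-.018,.325,107)
a=snap("scene","s3")
cv2.imwrite("pics/c5.png",cv2.resize(a[70:270,230:430,::-1],(600,600),interpolation=cv2.INTER_CUBIC))
```

```text
t 3.4167 tcp [0.5695 0.2578 0.3305] yaw 107.4 shift [  27.6 -280.4    5.4] roll 0.4 F [ 0.  -0.2 -2.6] gap 0.0212 j6 -0.01 xdir [-0.954 -0.299  0.001] ydir [-0.299  0.954  0.   ]
```

View pics/c5.png

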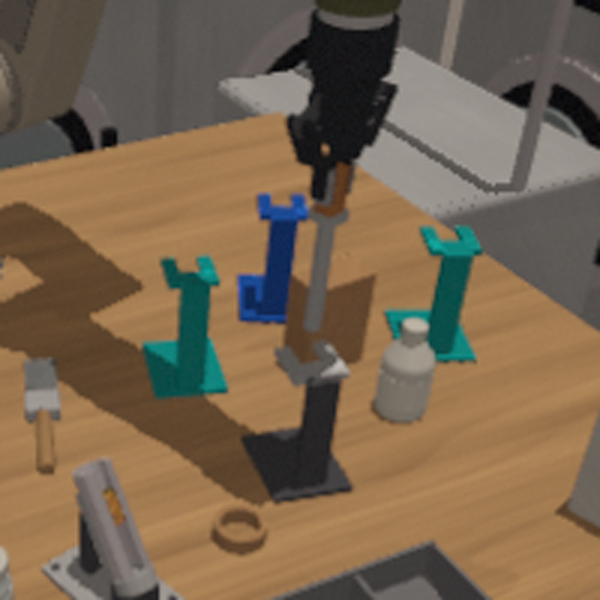

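The rod hangs vertical in the grip, with its foot at scene ≈(335,179), clear of the fork. Now the move to the tube.

Call:
{"op": "servo_tool", "data": {"increments": [{"grip":1,"x":3.5,"y":-35,"z":0,"roll":0.2},{"grip":1,"x":3.5,"y":-35,"z":0,"roll":0.2},{"grip":1,"x":3.5,"y":-35,"z":0,"roll":0},{"grip":1,"x":3.5,"y":-35,"z":0,"roll":0},{"grip":1,"x":3.5,"y":-35,"z":0,"roll":0}]}}

```text
clock: 3.88
tcp_pos: [0.6033, 0.0839, 0.3307]
orientation: [-0.0, -0.144, 0.99, 0.0]
wrist_force: [1.0, -0.1, -2.9]
finger_gap: 0.0218
grip_force: 40.5
```

Call:
{"op": "servo_tool", "data": {"increments": [{"grip":1,"x":3.5,"y":-35,"z":0,"roll":0},{"grip":1,"x":3.5,"y":-35,"z":0,"roll":0},{"grip":1,"x":3,"y":-33,"z":4,"roll":0},{"grip":1,"x":0,"y":0,"z":0,"roll":0},{"grip":1,"x":0,"y":0,"z":0,"roll":0}]}}

```text
clock: 4.3
tcp_pos: [0.6233, -0.0184, 0.3259]
orientation: [-0.001, -0.142, 0.99, 0.001]
wrist_force: [-0.2, 1.0, -2.2]
finger_gap: 0.0214
grip_force: 40.9
```

Run:
```python
from h import *
go(.627,-.018,.31,107)
p=env.get_state()["tcp_pos"];f=p-[0,0,.1494]
for q in(f,[.627,-.018,.14],p+[0,0,.034]):print(proj("scene",q).round(1),proj("top",q).round(1))
print("slot",plane("scene",333.3,189.3,.15))
a=snap("scene","s4");b=snap("top","t4")
c=lambda i,x,y,w,h:cv2.resize(i[y:y+h,x:x+w],(396,300*2),interpolation=cv2.INTER_CUBIC)[:,:,::-1]
cv2.imwrite("pics/c6.png",np.hstack([c(a,218,140,99,150),c(b,235,90,66,100)]))
```

```text
t 4.3 tcp [ 0.6233 -0.0184  0.3259] yaw 106.3 shift [-3.7 -0.7 15.9] roll -0.7 F [-0.2  1.  -2.2] gap 0.0214 j6 -0.44 xdir [-0.96  -0.281  0.002] ydir [-0.281  0.96   0.001]
[259.2 214.3] [278.7 136.7]
[260. 225.] [278.1 138.6]
[258.8 157.5] [281.  119.2]
slot [0.57979856 0.25496704 0.15      ]
```

View pics/c6.png

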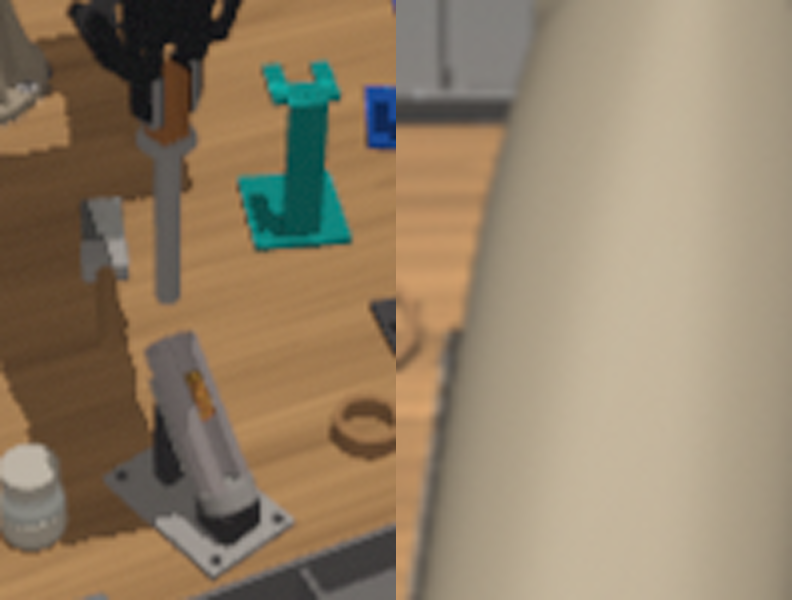

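The scene view agrees with my prediction: rod foot at (260,214.5) and mouth at about (261,226). The foot is about 36 mm above the mouth, on the right line. Next I'll lower it into the mouth.

Call:
{"op": "servo_tool", "data": {"increments": [{"grip":1,"x":-4,"y":-0.7,"z":10,"roll":-0.7},{"grip":1,"x":0,"y":0,"z":15,"roll":0},{"grip":1,"x":0,"y":0,"z":12,"roll":0},{"grip":1,"x":0,"y":0,"z":10,"roll":0},{"grip":1,"x":0,"y":0,"z":0,"roll":0}]}}

```text
clock: 4.82
tcp_pos: [0.6276, -0.0147, 0.2778]
orientation: [-0.001, -0.152, 0.988, -0.0]
wrist_force: [2.3, -1.3, -3.7]
finger_gap: 0.0217
grip_force: 40.9
```

Run:
```python
from h import *
go(.627,-.018,.2777,107)
a=snap("scene","s5")
```

```text
t 4.8167 tcp [ 0.6276 -0.0147  0.2778] yaw 107.5 shift [ 1.6 -3.   0.1] roll 0.5 F [ 2.3 -1.3 -3.7] gap 0.0217 j6 -0.46 xdir [-0.954 -0.3    0.001] ydir [-0.3    0.954 -0.   ]
```

Call:
{"op": "servo_tool", "data": {"increments": [{"grip":1,"x":2,"y":-2,"z":0,"roll":0},{"grip":1,"x":10,"y":0,"z":1.5,"roll":0},{"grip":1,"x":10.5,"y":0,"z":2.1,"roll":0},{"grip":1,"x":10,"y":0,"z":3,"roll":0},{"grip":1,"x":10,"y":0,"z":3.4,"roll":0}]}}

```text
clock: 5.28
tcp_pos: [0.5891, -0.0302, 0.2731]
orientation: [0.003, -0.151, 0.988, -0.001]
wrist_force: [1.6, -0.5, 2.0]
finger_gap: 0.0216
grip_force: 42.0
```

Run:
```python
from h import *
go(.627-.0386,-.018-.0118,.2677,107)
print(env.get_state()["ft_torque"])
a=snap("scene","s6")
cv2.imwrite("pics/c7.png",cv2.resize(a[140:290,210:330,::-1],(480,600),interpolation=cv2.INTER_CUBIC))
```

```text
t 5.2833 tcp [ 0.5891 -0.0302  0.2731] yaw 107.4 shift [0.6 0.6 5.4] roll 0.4 F [ 1.6 -0.5  2. ] gap 0.0216 j6 -0.49 xdir [-0.954 -0.299 -0.007] ydir [-0.299  0.954 -0.002]
[-0.05217417 -0.99208827 -0.01437994]
```

View pics/c7.png

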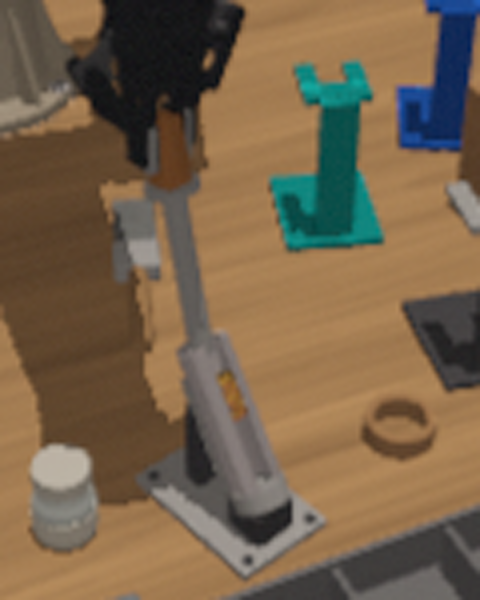

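The rod is tilting as planned, with its foot in the tube mouth (crop 200,340). I'll continue to the full lean.

Call:
{"op": "servo_tool", "data": {"increments": [{"grip":1,"x":10,"y":0,"z":4.2,"roll":0},{"grip":1,"x":10,"y":0,"z":4.8,"roll":0},{"grip":1,"x":9,"y":0,"z":6.4,"roll":0},{"grip":1,"x":8.2,"y":0,"z":7.2,"roll":0},{"grip":1,"x":0,"y":0,"z":0,"roll":0}]}}

```text
clock: 5.75
tcp_pos: [0.5519, -0.0416, 0.2484]
orientation: [0.001, -0.151, 0.989, -0.0]
wrist_force: [3.1, -1.4, -1.8]
finger_gap: 0.0214
grip_force: 41.4
```

Run:
```python
from h import *
go(.627-.0741,-.018-.0226,.2451,107)
print(env.get_state()["ft_torque"])
```

```text
t 5.75 tcp [ 0.5519 -0.0416  0.2484] yaw 107.3 shift [-1.3  0.7  3.3] roll 0.3 F [ 3.1 -1.4 -1.8] gap 0.0214 j6 -0.52 xdir [-0.955 -0.298 -0.002] ydir [-0.298  0.955 -0.001]
[-0.32658216 -0.79236519 -0.10535032]
```

Call:
{"op": "servo_tool", "data": {"increments": [{"grip":1,"x":0,"y":0,"z":0,"roll":0},{"grip":1,"x":-4.2,"y":0,"z":6.8,"roll":0},{"grip":1,"x":-4.2,"y":0,"z":6.8,"roll":0},{"grip":1,"x":-4.2,"y":0,"z":6.8,"roll":0},{"grip":1,"x":-4.2,"y":0,"z":6.8,"roll":0}], "grip_force": 80}}

```text
clock: 6.17
tcp_pos: [0.569, -0.0364, 0.2203]
orientation: [0.0, -0.151, 0.989, -0.0]
wrist_force: [-0.1, -0.5, 4.9]
finger_gap: 0.0212
grip_force: 81.4
```

Call:
{"op": "servo_tool", "data": {"increments": [{"grip":1,"x":-4.2,"y":0,"z":6.8,"roll":0},{"grip":1,"x":0,"y":0,"z":0,"roll":0}]}}

```text
clock: 6.33
tcp_pos: [0.5733, -0.0349, 0.2119]
orientation: [0.0, -0.151, 0.989, 0.0]
wrist_force: [4.8, -0.3, -3.4]
finger_gap: 0.0207
grip_force: 80.5
```

Run:
```python
from h import *
go(.627-.0541,-.018-.0165,.2111,107)
print(env.get_state()["ft_torque"])
a=snap("scene","s7")
cv2.imwrite("pics/c8.png",cv2.resize(a[140:290,210:330,::-1],(480,600),interpolation=cv2.INTER_CUBIC))
```

```text
t 6.3333 tcp [ 0.5733 -0.0349  0.2119] yaw 107.4 shift [0.3 0.5 0.8] roll 0.4 F [ 4.8 -0.3 -3.4] gap 0.0207 j6 -0.5 xdir [-0.954 -0.298 -0.001] ydir [-0.298  0.954  0.   ]
[-0.1806877  -1.62596588 -0.16435513]
```

View pics/c8.png

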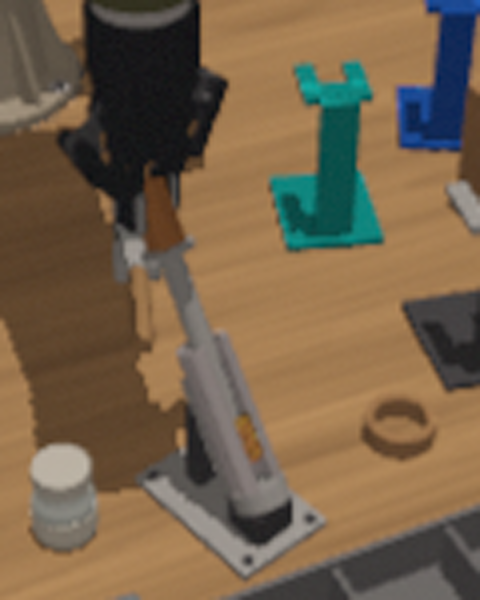

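The tokens have moved down (now at crop 250,435) with the rod aligned in the tube. I've used all ten views, so from here I'll go by forces. Continuing to bottom.

Call:
{"op": "servo_tool", "data": {"increments": [{"grip":1,"x":-4.2,"y":0,"z":6.8,"roll":0},{"grip":1,"x":-4.2,"y":0,"z":6.8,"roll":0},{"grip":1,"x":-2.1,"y":0,"z":3.4,"roll":0},{"grip":1,"x":0,"y":0,"z":0,"roll":0}]}}

```text
clock: 6.72
tcp_pos: [0.5828, -0.032, 0.1962]
orientation: [0.0, -0.151, 0.989, 0.0]
wrist_force: [4.1, -0.5, -1.7]
finger_gap: 0.0209
grip_force: 80.5
```

Call:
{"op": "servo_tool", "data": {"increments": [{"grip":1,"x":-1.1,"y":0,"z":1.7,"roll":0},{"grip":1,"x":-1.1,"y":0,"z":1.7,"roll":0},{"grip":1,"x":0,"y":0,"z":0,"roll":0}]}}

```text
clock: 6.97
tcp_pos: [0.5844, -0.0316, 0.1936]
orientation: [0.0, -0.151, 0.989, -0.0]
wrist_force: [2.5, -1.0, 3.3]
finger_gap: 0.0208
grip_force: 81.2
```

Call:
{"op": "servo_tool", "data": {"increments": [{"grip":1,"x":-1.1,"y":0,"z":1.7,"roll":0},{"grip":1,"x":0,"y":0,"z":0,"roll":0}]}}

```text
clock: 7.13
tcp_pos: [0.5854, -0.0313, 0.1919]
orientation: [0.0, -0.151, 0.989, -0.0]
wrist_force: [1.9, -1.7, 3.3]
finger_gap: 0.0212
grip_force: 81.3
```

Call:
{"op": "servo_tool", "data": {"increments": [{"grip":1,"x":-1.1,"y":0,"z":1.7,"roll":0},{"grip":1,"x":0,"y":0,"z":0,"roll":0}]}}

```text
clock: 7.3
tcp_pos: [0.586, -0.0312, 0.1911]
orientation: [0.0, -0.151, 0.989, -0.0]
wrist_force: [-2.2, -2.1, 9.4]
finger_gap: 0.021
grip_force: 82.0
```

Call:
{"op": "servo_tool", "data": {"increments": [{"grip":1,"x":-1.1,"y":0,"z":1.7,"roll":0},{"grip":1,"x":0,"y":0,"z":0,"roll":0}]}}

```text
clock: 7.47
tcp_pos: [0.5862, -0.0311, 0.1911]
orientation: [0.0, -0.151, 0.989, -0.001]
wrist_force: [-6.3, -3.7, 18.2]
finger_gap: 0.0209
grip_force: 83.5
```

Call:
{"op": "servo_tool", "data": {"increments": [{"grip":1,"x":0,"y":0,"z":0,"roll":0},{"grip":1,"x":0,"y":0,"z":0,"roll":0},{"grip":1,"x":0,"y":0,"z":0,"roll":0}]}}

```text
clock: 7.72
tcp_pos: [0.5862, -0.0311, 0.1911]
orientation: [0.0, -0.151, 0.989, -0.001]
wrist_force: [-5.8, -2.8, 18.9]
finger_gap: 0.0209
grip_force: 83.5
```

Run:
```python
from h import *
go(.5525,-.041,.245,107)
a=snap("scene","s8")
hs=cv2.cvtColor(a,cv2.COLOR_RGB2HSV)
b=cv2.imread("pics/s7.png");hb=cv2.cvtColor(b,cv2.COLOR_BGR2HSV)
for h in(hb,hs):
    r=h[228:265,260:285]; y,x=np.nonzero((r[:,:,0]>12)&(r[:,:,0]<24)&(r[:,:,1]>175)); print(len(y),x.mean()+260,y.mean()+228,y.min()+228,y.max()+228)
def tokpx(v): # token outer side centre line, stack middle
    M=np.array([.627,-.018,.14]);ax=np.array([-.956*.53,-.292*.53,.848]);u=np.array([.848*.956,.848*.292,.53])
    return proj("scene",M-ax*(.041+v)+u*.012)
print(tokpx(0),tokpx(.035),tokpx(.06))
```

```text
t 7.7167 tcp [ 0.5862 -0.0311  0.1911] yaw 107.3 shift [ 35.1   0.5 -53.9] roll 0.3 F [-5.8 -2.8 18.9] gap 0.0209 j6 -0.49 xdir [-0.955 -0.298  0.   ] ydir [-0.298  0.955 -0.002]
2 271.5 248.5 245 252<stdin>:7: RuntimeWarning: Mean of empty slice.
  ret = ret.dtype.type(ret / rcount)
Traceback (most recent call last):
ValueError: zero-size array to reduction operation minimum which has no identity
```

The stop is hard at TCP z 0.1911, against an expected 0.191, with about 20 N held for more than 0.3 s. The stack is home. Now I'll withdraw along the tube axis.

Call:
{"op": "servo_tool", "data": {"increments": [{"grip":1,"x":3,"y":0,"z":-4.8,"roll":0},{"grip":1,"x":8,"y":0,"z":-12.8,"roll":0},{"grip":1,"x":8,"y":0,"z":-12.8,"roll":0},{"grip":1,"x":8,"y":0,"z":-12.8,"roll":0},{"grip":1,"x":8,"y":0,"z":-12.8,"roll":0}]}}

```text
clock: 8.18
tcp_pos: [0.5541, -0.0405, 0.2438]
orientation: [0.0, -0.151, 0.989, 0.001]
wrist_force: [5.5, 1.1, -3.1]
finger_gap: 0.0209
grip_force: 80.3
```

Call:
{"op": "servo_tool", "data": {"increments": [{"grip":1,"x":0,"y":0,"z":0,"roll":0},{"grip":1,"x":0,"y":0,"z":0,"roll":0}], "grip_force": 40}}

```text
clock: 8.35
tcp_pos: [0.554, -0.0409, 0.2443]
orientation: [0.0, -0.151, 0.989, 0.0]
wrist_force: [2.3, -0.8, 1.9]
finger_gap: 0.0209
grip_force: 81.1
```

Run:
```python
from h import *
go(.5519,-.041,.2468,107)
print(env.get_state()["ft_torque"])
```

```text
t 8.35 tcp [ 0.554  -0.0409  0.2443] yaw 107.3 shift [ 2.   0.5 -2.5] roll 0.3 F [ 2.3 -0.8  1.9] gap 0.0209 j6 -0.52 xdir [-0.955 -0.298 -0.001] ydir [-0.298  0.955 -0.   ]
[-0.11062978 -1.14244979 -0.10216426]
```

Call:
{"op": "servo_tool", "data": {"increments": [{"grip":1,"x":-8,"y":0,"z":-9,"roll":0},{"grip":1,"x":-9,"y":0,"z":-7.5,"roll":0},{"grip":1,"x":-10,"y":0,"z":-5.5,"roll":0},{"grip":1,"x":-10,"y":0,"z":-4.5,"roll":0},{"grip":1,"x":0,"y":0,"z":0,"roll":0}]}}

```text
clock: 8.77
tcp_pos: [0.5877, -0.0302, 0.2677]
orientation: [-0.004, -0.151, 0.989, -0.0]
wrist_force: [-1.3, -3.5, -3.3]
finger_gap: 0.0212
grip_force: 79.8
```

Call:
{"op": "servo_tool", "data": {"increments": [{"grip":1,"x":-10.5,"y":0,"z":-4,"roll":0},{"grip":1,"x":-11,"y":0,"z":-3,"roll":0},{"grip":1,"x":-11,"y":0,"z":-2,"roll":0},{"grip":1,"x":-11,"y":0,"z":-1.6,"roll":0},{"grip":1,"x":0,"y":0,"z":0,"roll":0}]}}

```text
clock: 9.18
tcp_pos: [0.63, -0.0175, 0.278]
orientation: [-0.003, -0.151, 0.989, -0.0]
wrist_force: [-0.8, -5.4, -6.7]
finger_gap: 0.0208
grip_force: 78.4
```

Run:
```python
from h import *
go(.627+.0038,-.018+.0012,.2814,107)
s=env.get_state();print(s["ft_torque"],s["grip_force"])
a=snap("scene","s9")
p=s["tcp_pos"]
# shaft axis: grey pixels between collar and mouth; print per-row extents of low-sat pixels near expected column
for zz in(-.03,-.06,-.09,-.12):
    q=p+[0,0,zz];u,v=proj("scene",q);v=int(round(v));row=cv2.cvtColor(a[v:v+1],cv2.COLOR_RGB2HSV)[0,int(u)-25:int(u)+25]
    x=np.nonzero(row[:,1]<70)[0]+int(u)-25;print(v,"expect",round(u,1),"grey",x)
```

```text
t 9.1833 tcp [ 0.63   -0.0175  0.278 ] yaw 107.4 shift [-1.   0.4 -3.4] roll 0.4 F [-0.8 -5.4 -6.7] gap 0.0208 j6 -0.46 xdir [-0.954 -0.298  0.006] ydir [-0.298  0.954  0.001]
[-1.40564574e+00  2.09989687e-01 -2.67508509e-04] 78.38977932929993
195 expect 260.4 grey [238 239 240 241 242 243 244 245 246 247 248 258 259 260 261 262 263 264]
204 expect 260.4 grey [238 239 240 241 242 243 244 245 246 247 248 249 259 260 261 262 263 264]
212 expect 260.5 grey [259 260 261 262 263 264]
221 expect 260.5 grey [259 260 261 262 263 264]
```

The shaft shows vertical to within about a pixel (columns 259–264 all the way down). I'll lift out and return to the rack.

Call:
{"op": "servo_tool", "data": {"increments": [{"grip":1,"x":0,"y":0,"z":-20,"roll":0},{"grip":1,"x":0,"y":0,"z":-33,"roll":0},{"grip":1,"x":-3.5,"y":35,"z":0,"roll":0},{"grip":1,"x":-3.5,"y":35,"z":0,"roll":0},{"grip":1,"x":-3.5,"y":35,"z":0,"roll":0}]}}

```text
clock: 9.65
tcp_pos: [0.6089, 0.0875, 0.3342]
orientation: [0.0, -0.15, 0.989, 0.001]
wrist_force: [1.4, 0.3, -2.9]
finger_gap: 0.021
grip_force: 78.9
```

Call:
{"op": "servo_tool", "data": {"increments": [{"grip":1,"x":-3.5,"y":35,"z":0,"roll":0},{"grip":1,"x":-3.5,"y":35,"z":0,"roll":0},{"grip":1,"x":-3.5,"y":35,"z":0,"roll":0},{"grip":1,"x":-3.5,"y":35,"z":0,"roll":0},{"grip":1,"x":0,"y":33,"z":0,"roll":0}]}}

```text
clock: 10.07
tcp_pos: [0.5698, 0.2581, 0.3335]
orientation: [-0.001, -0.151, 0.988, 0.001]
wrist_force: [0.1, -0.2, -3.2]
finger_gap: 0.021
grip_force: 78.9
```

Call:
{"op": "servo_tool", "data": {"increments": [{"grip":1,"x":0,"y":0,"z":0,"roll":7},{"grip":1,"x":0,"y":0,"z":0,"roll":7},{"grip":1,"x":0,"y":0,"z":0,"roll":7},{"grip":1,"x":0,"y":0,"z":0,"roll":6.9},{"grip":1,"x":0,"y":0,"z":0,"roll":0}]}}

```text
clock: 10.48
tcp_pos: [0.5702, 0.2563, 0.3336]
orientation: [-0.001, 0.093, 0.996, 0.001]
wrist_force: [0.0, -0.6, -3.8]
finger_gap: 0.0208
grip_force: 78.8
```

Run:
```python
from h import *
go(.5707,.2576,.3327,79.5)
a=snap("scene","s10")
p=env.get_state()["tcp_pos"]
for zz in(-.035,-.07,-.1,-.13,-.145):
    q=p+[0,0,zz];u,v=proj("scene",q);v=int(round(v));row=cv2.cvtColor(a[v:v+1],cv2.COLOR_RGB2HSV)[0,int(u)-15:int(u)+15]
    x=np.nonzero(row[:,1]<70)[0]+int(u)-15;print(v,"expect",round(u,1),"grey",x)
# tokens & pulled-out tube: brightness of yellow in both tubes
hs=cv2.cvtColor(a,cv2.COLOR_RGB2HSV)
r=hs[228:268,256:290];b=cv2.cvtColor(cv2.imread("pics/s0.png"),cv2.COLOR_BGR2HSV)[228:268,256:290]
for h in(b,r):
    y,x=np.nonzero((h[:,:,0]>10)&(h[:,:,0]<25)&(h[:,:,1]>150)&(h[:,:,2]>120));print("tok",len(y),np.c_[x+256,y+228].mean(0) if len(y) else 0)
M=np.array([.627,-.018,.14]);ax=np.array([-.507,-.155,.848]);u=np.array([.811,.248,.53])
print([proj("scene",M-ax*(.041+v)+u*.012).round(1) for v in(0,.035,.06)])
```

```text
t 10.4833 tcp [0.5702 0.2563 0.3336] yaw 79.3 shift [-0.3  1.3  0.9] roll -0.2 F [ 0.  -0.6 -3.8] gap 0.0208 j6 0.48 xdir [-0.983  0.185  0.002] ydir [0.185 0.983 0.001]
146 expect 337.6 grey [336 337 338 339 340]
156 expect 336.2 grey [327 335 336 337 338 339]
165 expect 335.0 grey [326 334 335 336 337 338]
173 expect 333.9 grey [325 332 333 334 335 336 337]
177 expect 333.3 grey [318 319 320 321 322 332 333 334 335 336 337]
tok 30 [267.7        238.23333333]
tok 26 [274.46153846 255.84615385]
[array([267.5, 238.2]), array([271.8, 249.3]), array([274.9, 257.1])]
```

Run:
```python
from h import *
s0=cv2.imread("pics/s0.png");s3=cv2.imread("pics/s3.png");s10=cv2.imread("pics/s10.png")
def prof(im,M,d,lab):
    ax=np.array([d[0]*.53,d[1]*.53,.848]);u=np.array([-.848*d[0],-.848*d[1],.53]);out=[]
    for w in np.arange(.02,.121,.004):
        best=0
        for lat in(-.004,0,.004):
            p=proj("scene",np.array(M)-ax*w+u*.012+lat*np.array([-d[1],d[0],0])).round().astype(int);c=im[p[1],p[0]].astype(int);best=max(best,c[2]-c[0])
        out.append((int(round(w*1000)),best))
    print(lab,out)
d=(-.956,-.292);M=(.627,-.018,.14)
prof(s0,M,d,"a0");prof(s10,M,d,"a10")
P=lambda x,y,z:plane("top",311+x/6,123+(y-300)/6,z)
B=np.array([P(*q,.006) for q in((122,347),(258,347),(263,558),(123,558))]);e=(B[2]+B[3]-B[0]-B[1])[:2];e/=np.linalg.norm(e);Mb=B.mean(0)[:2]+.03*e
print(Mb,P(235,447,.14),e)
prof(s10,(*Mb,.14),e,"b")
# foot bottom along shaft, in s3/s10
for im,p in((s3,(.5695,.2578,.3305)),(s10,(.5702,.2563,.3336))):
    o=[]
    for z in np.arange(.135,.166,.003):
        q=proj("scene",np.array(p)-[0,0,z]).round().astype(int);c=im[q[1],q[0]+1].astype(int);o.append((int(z*1000),c[2]-c[0]))
    print(o)
```

```text
a0 [(20, np.int64(21)), (24, np.int64(43)), (28, np.int64(97)), (32, np.int64(98)), (36, np.int64(95)), (40, np.int64(94)), (44, np.int64(97)), (48, np.int64(93)), (52, np.int64(86)), (56, np.int64(88)), (60, np.int64(47)), (64, np.int64(11)), (68, np.int64(10)), (72, np.int64(11)), (76, np.int64(10)), (80, np.int64(11)), (84, np.int64(11)), (88, np.int64(11)), (92, np.int64(11)), (96, np.int64(10)), (100, np.int64(10)), (104, np.int64(11)), (108, np.int64(10)), (112, np.int64(11)), (116, np.int64(12)), (120, np.int64(10))]
a10 [(20, np.int64(12)), (24, np.int64(11)), (28, np.int64(11)), (32, np.int64(11)), (36, np.int64(11)), (40, np.int64(11)), (44, np.int64(11)), (48, np.int64(11)), (52, np.int64(10)), (56, np.int64(10)), (60, np.int64(10)), (64, np.int64(11)), (68, np.int64(10)), (72, np.int64(11)), (76, np.int64(17)), (80, np.int64(43)), (84, np.int64(93)), (88, np.int64(98)), (92, np.int64(98)), (96, np.int64(96)), (100, np.int64(92)), (104, np.int64(99)), (108, np.int64(89)), (112, np.int64(64)), (116, np.int64(15)), (120, np.int64(9))]
[ 0.59186202 -0.24684586] [ 0.59240425 -
[... 332 characters left out ...]
 (76, np.int64(14)), (80, np.int64(57)), (84, np.int64(102)), (88, np.int64(99)), (92, np.int64(95)), (96, np.int64(99)), (100, np.int64(100)), (104, np.int64(98)), (108, np.int64(99)), (112, np.int64(76)), (116, np.int64(12)), (120, np.int64(10))]
[(135, np.int64(8)), (138, np.int64(8)), (141, np.int64(7)), (144, np.int64(8)), (147, np.int64(8)), (150, np.int64(8)), (153, np.int64(23)), (156, np.int64(44)), (159, np.int64(51)), (162, np.int64(47)), (165, np.int64(47))]
[(135, np.int64(8)), (138, np.int64(7)), (141, np.int64(8)), (144, np.int64(8)), (147, np.int64(8)), (150, np.int64(7)), (153, np.int64(13)), (156, np.int64(13)), (159, np.int64(36)), (162, np.int64(49)), (165, np.int64(45))]
```

Tube a's stack now shows at 80–112 mm, the same as tube b's, so the tokens are home. The rod's foot seems to lag about 7 mm toward +x. I'll enter biased towards the slot's open side (tool +x) and then recentre.

Call:
{"op": "servo_tool", "data": {"increments": [{"grip":1,"x":8,"y":1.2,"z":0,"roll":0},{"grip":1,"x":0,"y":0,"z":15,"roll":0},{"grip":1,"x":0,"y":0,"z":15,"roll":0},{"grip":1,"x":0,"y":0,"z":0,"roll":0}]}}

```text
clock: 10.87
tcp_pos: [0.5616, 0.2583, 0.3013]
orientation: [-0.002, 0.091, 0.996, -0.001]
wrist_force: [0.6, -0.5, -3.8]
finger_gap: 0.021
grip_force: 78.7
```

Call:
{"op": "servo_tool", "data": {"increments": [{"grip":1,"x":0,"y":0,"z":15,"roll":0},{"grip":1,"x":0,"y":0,"z":20,"roll":0},{"grip":1,"x":0,"y":0,"z":0,"roll":0}]}}

```text
clock: 11.12
tcp_pos: [0.5615, 0.258, 0.2661]
orientation: [-0.003, 0.091, 0.996, -0.001]
wrist_force: [-0.4, -0.3, -3.5]
finger_gap: 0.021
grip_force: 78.7
```

Run:
```python
from h import *
go(.5707,.2576,.18,79.5)
print(env.get_state()["ft_torque"])
```

```text
t 11.1167 tcp [0.5615 0.258  0.2661] yaw 79.5 shift [-9.6  1.5 86. ] roll 0.0 F [-0.4 -0.3 -3.5] gap 0.021 j6 0.48 xdir [-0.983  0.182  0.005] ydir [ 0.182  0.983 -0.002]
[-0.02540193  0.07849706  0.03505906]
```

Call:
{"op": "servo_tool", "data": {"increments": [{"grip":1,"x":-1,"y":1,"z":20,"roll":0},{"grip":1,"x":-1,"y":0,"z":20,"roll":0},{"grip":1,"x":-1,"y":0,"z":20,"roll":0},{"grip":1,"x":-1,"y":0,"z":18,"roll":0},{"grip":1,"x":0,"y":0,"z":0,"roll":0}]}}

```text
clock: 11.53
tcp_pos: [0.5657, 0.2581, 0.1884]
orientation: [-0.003, 0.092, 0.996, -0.001]
wrist_force: [-0.9, -0.3, -3.0]
finger_gap: 0.0212
grip_force: 78.6
```

Call:
{"op": "servo_tool", "data": {"increments": [{"grip":1,"x":-4,"y":0,"z":4,"roll":0},{"grip":1,"x":0,"y":0,"z":0,"roll":0}]}}

```text
clock: 11.7
tcp_pos: [0.5727, 0.258, 0.1884]
orientation: [0.001, 0.092, 0.996, 0.0]
wrist_force: [0.6, 0.3, -2.6]
finger_gap: 0.021
grip_force: 78.8
```

Call:
{"op": "servo_tool", "data": {"increments": [{"grip":1,"x":0,"y":0,"z":2,"roll":0},{"grip":1,"x":0,"y":0,"z":0,"roll":0}]}}

```text
clock: 11.87
tcp_pos: [0.5723, 0.2581, 0.1865]
orientation: [0.001, 0.092, 0.996, 0.0]
wrist_force: [0.4, -0.2, -3.7]
finger_gap: 0.0207
grip_force: 78.8
```

Run:
```python
from h import *
go(.5707,.2576,.1694,79.5)
print(env.get_state()["ft_torque"])
```

```text
t 11.8667 tcp [0.5723 0.2581 0.1865] yaw 79.4 shift [ 1.5 -0.8 17.1] roll -0.1 F [ 0.4 -0.2 -3.7] gap 0.0207 j6 0.48 xdir [-0.983  0.183 -0.002] ydir [0.183 0.983 0.001]
[-0.03034052  0.05425346 -0.02162517]
```

Call:
{"op": "servo_tool", "data": {"increments": [{"grip":1,"x":1,"y":0,"z":5,"roll":0},{"grip":1,"x":0,"y":0,"z":5,"roll":0},{"grip":1,"x":0,"y":0,"z":0,"roll":0}]}}

```text
clock: 12.12
tcp_pos: [0.5699, 0.258, 0.1743]
orientation: [-0.001, 0.092, 0.996, -0.0]
wrist_force: [0.5, 0.1, -2.6]
finger_gap: 0.0213
grip_force: 78.9
```

Call:
{"op": "servo_tool", "data": {"increments": [{"grip":1,"x":0,"y":0,"z":2.5,"roll":0},{"grip":1,"x":0,"y":0,"z":0,"roll":0}]}}

```text
clock: 12.28
tcp_pos: [0.5703, 0.258, 0.1722]
orientation: [-0.0, 0.092, 0.996, -0.0]
wrist_force: [-0.3, -0.3, -2.9]
finger_gap: 0.0208
grip_force: 78.9
```

Call:
{"op": "servo_tool", "data": {"increments": [{"grip":1,"x":0,"y":0,"z":2,"roll":0},{"grip":1,"x":0,"y":0,"z":0,"roll":0}]}}

```text
clock: 12.45
tcp_pos: [0.5707, 0.2582, 0.1706]
orientation: [0.0, 0.092, 0.996, 0.0]
wrist_force: [0.8, -0.4, -4.0]
finger_gap: 0.0209
grip_force: 78.9
```

Call:
{"op": "servo_tool", "data": {"increments": [{"grip":1,"x":0,"y":0,"z":1.5,"roll":0},{"grip":1,"x":0,"y":0,"z":0,"roll":0}]}}

```text
clock: 12.62
tcp_pos: [0.5708, 0.2581, 0.1703]
orientation: [0.001, 0.092, 0.996, 0.0]
wrist_force: [-0.8, -0.8, 2.4]
finger_gap: 0.0211
grip_force: 79.7
```

Call:
{"op": "servo_tool", "data": {"increments": [{"grip":0.65,"x":0,"y":0,"z":0,"roll":0},{"grip":0.55,"x":0,"y":0,"z":0,"roll":0},{"grip":0.4,"x":0,"y":0,"z":0,"roll":0},{"grip":0.2,"x":0,"y":0,"z":0,"roll":0},{"grip":0,"x":0,"y":0,"z":0,"roll":0}]}}

```text
clock: 13.03
tcp_pos: [0.5707, 0.2581, 0.1694]
orientation: [0.0, 0.092, 0.996, 0.0]
wrist_force: [-0.1, -1.0, -0.8]
finger_gap: 0.0732
grip_force: 0.0
```

Call:
{"op": "servo_tool", "data": {"increments": [{"grip":0,"x":0,"y":0,"z":0,"roll":0},{"grip":0,"x":0,"y":0,"z":0,"roll":0},{"grip":0,"x":0,"y":0,"z":0,"roll":0},{"grip":0,"x":0,"y":0,"z":0,"roll":0}]}}

```text
clock: 13.37
tcp_pos: [0.5706, 0.2581, 0.1693]
orientation: [-0.0, 0.092, 0.996, 0.0]
wrist_force: [0.5, 0.3, 0.1]
finger_gap: 0.0852
grip_force: 0.0
```

Contact with the fork was felt and the fingers are open. I'll retreat straight up and back, then check against the first picture.

Call:
{"op": "servo_tool", "data": {"increments": [{"grip":0,"x":0,"y":0,"z":-20,"roll":0},{"grip":0,"x":0,"y":0,"z":-35,"roll":0},{"grip":0,"x":0,"y":0,"z":-35,"roll":0},{"grip":0,"x":30,"y":0,"z":-20,"roll":0},{"grip":0,"x":35,"y":0,"z":0,"roll":0}]}}

```text
clock: 13.78
tcp_pos: [0.51, 0.2704, 0.284]
orientation: [0.004, 0.093, 0.996, 0.002]
wrist_force: [-0.3, -0.4, 0.4]
finger_gap: 0.0856
grip_force: 0.0
```

Call:
{"op": "servo_tool", "data": {"increments": [{"grip":0,"x":35,"y":0,"z":0,"roll":0},{"grip":0,"x":35,"y":0,"z":0,"roll":0},{"grip":0,"x":0,"y":0,"z":0,"roll":0},{"grip":0,"x":0,"y":0,"z":0,"roll":0}]}}

```text
clock: 14.12
tcp_pos: [0.4364, 0.2832, 0.2801]
orientation: [0.001, 0.091, 0.996, 0.0]
wrist_force: [0.5, -0.1, 0.3]
finger_gap: 0.0853
grip_force: 0.0
```

Run:
```python
from h import *
a=snap("scene","s11")[:,:,::-1].astype(int);z=cv2.imread("pics/s0.png").astype(int)
for n,im in(("0",z),("11",a)):
    r=im[165:192,322:346];m=(r[:,:,2]-r[:,:,0]>55)&(r[:,:,1]<105);y,x=np.nonzero(m);print(n,len(y),x.mean()+322,y.mean()+165,x.min()+322,x.max()+322,y.min()+165)
print(np.abs(a-z).max(2)[165:200,318:350].mean(), np.abs(a-z).max(2)[200:290,80:320].mean())
s=env.get_state();print(s["clock"],s["tcp_pos"],s["wrist_force"])
```

```text
0 144 333.3611111111111 177.61111111111111 322 344 165
11 143 334.5524475524476 177.56643356643357 323 344 165
6.638392857142857 3.1934722222222223
14.1667 [0.4378333  0.28310523 0.27991138] [ 0.10351265 -0.82579461 -0.622715  ]
```

Run:
```python
from h import *
a=cv2.imread("pics/s11.png");z=cv2.imread("pics/s0.png")
b=snap("scene","s12")[:,:,::-1]
print("still",np.abs(a[160:220,315:350].astype(int)-b[160:220,315:350]).max())
def m(im,y0,y1):
    r=im[y0:y1,322:348].astype(int);k=(r[:,:,2]>1.9*r[:,:,0])&(r[:,:,2]-r[:,:,0]>60);o=[]
    for i in range(y1-y0):
        x=np.nonzero(k[i])[0]+322
        if len(x):o.append((y0+i,x.min(),x.max()))
    return o
for im in(z,b):print([tuple(map(int,t)) for t in m(im,165,190)])
```

```text
still 36
[(165, 332, 343), (166, 333, 340), (167, 335, 337), (171, 333, 336), (172, 330, 336), (173, 330, 337), (174, 330, 338), (175, 331, 338), (176, 332, 337), (177, 332, 337), (178, 332, 337), (179, 322, 336), (180, 322, 336), (181, 322, 334), (182, 322, 334), (183, 322, 335), (184, 322, 334), (185, 331, 334), (186, 331, 335), (187, 331, 333)]
[(165, 332, 343), (166, 333, 340), (167, 335, 337), (171, 335, 337), (172, 331, 338), (173, 331, 338), (174, 331, 339), (175, 332, 339), (176, 333, 338), (177, 333, 338), (178, 333, 338), (179, 322, 338), (180, 322, 338), (181, 322, 338), (182, 322, 336), (183, 322, 337), (184, 322, 336), (185, 332, 336), (186, 332, 337), (187, 332, 334)]
```

The handle is 1 px (about 3 mm) from where it started, at the same height and upright. I'll let it settle briefly, then hand in.

Call:
{"op": "servo_tool", "data": {"increments": [{"grip":0,"x":0,"y":0,"z":0,"roll":0},{"grip":0,"x":0,"y":0,"z":0,"roll":0},{"grip":0,"x":0,"y":0,"z":0,"roll":0},{"grip":0,"x":0,"y":0,"z":0,"roll":0},{"grip":0,"x":0,"y":0,"z":0,"roll":0}]}}

```text
clock: 14.63
tcp_pos: [0.4383, 0.2826, 0.279]
orientation: [-0.0, 0.092, 0.996, -0.0]
wrist_force: [-0.0, 0.5, 0.1]
finger_gap: 0.0854
grip_force: 0.0
```

Run:
```python
from h import *
a=env.read_camera("scene").astype(int);b=env.read_camera("scene").astype(int)
d=np.abs(a-b).max(2)[168:215,325:345];print(d.max(),d.mean())
if d.mean()<4: print(env.hand_in())
```

```text
6 1.6414893617021276
the job is handed in; nothing more can be done
None
```

I handed the job in at about 15 s; no verdict came back. The stuck tokens are pushed home and were pressed with about 20 N, and the rod hangs upright, released, within about 3 mm of its starting place in the rack.

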